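# Gauge the depth of a tube socket

### The job

On the bench depth gauge, swing the lock lever open, take the probe by its knob and lower it gently into the tube socket until its little sprung foot touches the bottom of the well and is pressed in part of the way but not all, then swing the lock lever fully back so that the probe stays clamped just there, still touching. Leave the socket in its ring and do not disturb the other things.

Things in the scene. Friction and masses are not known exactly. Their poses are not given: they have to be found in the camera images.
- gauge: bench depth gauge fixed to the worktop. Origin on the worktop below the probe's axis; x to its back (column), y left, z up. Steel base 108 x 80 x 12 mm (x -43 to 65) with a 6 mm high locating ring, 55 mm inside; grey column at x = 50; grey bracket 36 mm wide, x -35 to 60, z 108 to 130 mm, in which the probe slides. Only the probe and the lock lever stand above the bracket
- probe: the gauge's probe: upright steel rod, 10 mm thick, with a black round knob, 26 mm in diameter and 24 mm high. Origin: middle of the knob, 238 mm above the worktop when fully raised; slides down by up to 75 mm. Unlocked, steady friction (about 5 N of push to lower it, 7 N to raise it) keeps it where it is left; locked, it is clamped and must not be forced
- foot_tip (a point): underside of the probe's brass foot (8 mm in diameter), 145 mm below the middle of the knob. The foot is sprung: it yields upwards by at most 4 mm, with 1 N at first touch and 1.5 N more per mm, 7 N when fully pressed in, then it is solid. Pressing it on the socket with more than 14 N spoils the gauge; it is to stay touching with between 0.5 and 7 N
- lock_lever (a joint): angle of the lock lever on the bracket's top, rad: 0 = locked, lever pointing to the front (the gauge's -x); opens to 1.1 rad, its post moving to the gauge's left (+y). Turns about the vertical axis through lever_pivot, stiff (2 to 6 N at the post), stays where it is left. Its eccentric lets go of the rod at about 0.22 rad and clamps it at 0
- lever_post (a point): middle of the free part of the lever's upright post: 10 mm in diameter, free from 12 to 48 mm above the bracket's top. This point is 162 mm above the worktop and 62 mm from the lever's axis. The post can be pinched from above or pushed
- lever_pivot (a point): point on the lever's vertical turning axis, at the height of the bracket's top (130 mm above the worktop), 24 mm in front of the probe's axis
- socket: loose grey round tube socket, 52 mm in diameter, 60 mm high, about 0.3 kg, standing on the gauge's base in its ring with 1.5 mm of play all round. Origin: centre of its underside. Its well, 36 mm in diameter, is open at the top and has a flat bottom, whose depth differs from socket to socket (20 to 50 mm below the rim) and is not known
- well_mouth (a point): centre of the socket's rim, 60 mm above its underside
- cleaner_bottle: small clear bottle with a white cap, 42 mm in diameter, 90 mm high, standing behind the gauge; origin at the centre of its underside. To be left alone
- half_shell_1: green half shell, 27 x 74 x 13 mm, lying beside the back of the gauge; origin at the centre of its underside. To be left alone
- pen_2: black pen, 150 mm long, 12 mm thick, lying in front of the gauge; origin at the middle of its underside. To be left alone
- tube_01: green and white tube handle, 34 mm in diameter, 178 mm long, lying at the front of the worktop; origin at the middle of its underside. To be left alone
Mind the look-alikes: they are no part of the job. There is more than one size of the socket; the one meant has the size given above.

How it is judged:
By the outcome, as a careful person would: the job done as asked, in the order asked, and still so for the second after the job is handed in, with the robot touching nothing.
It also fails if it takes over 56 s, if anything falls off the work surface, if the arm or the gripper's body presses on something with over 40 N, if the wrist force passes 120 N, or if a joint passes its speed limit or range.

### The arm

A 6-joint arm with a two-finger parallel gripper is mounted at the origin on a cart in front of the work surface, level with it; the furniture and walls round the work are solid. World frame = base frame: x ahead of the robot, y to its left, z up, the work surface at z = 0. Lengths are in m, angles in rad, forces in N, time in s.
With the tool pointing down it reaches from about 0.3 to 1 m from the base axis. Payload 5.1 kg.
Tool frame: the origin (TCP) lies midway between the tips of the shut fingers; the grasp point (between the pads) lies 19 mm behind it; y points along the fingers, x is the direction in which the jaws open and shut, and the axes are right-handed (so a half turn about y gives the same grasp; the last joint's range is limited). The gripper opens to 95 mm and grips with 3 to 60 N. Pads are 20 mm wide; open, the fingers measure 119 mm over their backs; the gripper's body (75 mm by 180 mm) begins 59 mm behind the grasp point.
Start: joints at [1.142, 0.124, 1.65, -0, 1.367, -0.083], TCP at [0.22, 0.612, 0.215] pointing down, gripper open.
Joint ranges: [-2.61, 2.61], [-1.02, 2.33], [0.03, 2.71], [-1.35, 4.49], [0.32, 2.68], [-2.91, 2.91]. Speed limits (rad/s): [2.57, 2.57, 3.14, 3.14, 3.14, 3.14].

### API

Orientations are given as a unit quaternion [x, y, z, w].
In Python, from bench import * gives the robot as it stands.
- The arm moves only by the tool arm_command, never from a script. Its argument "commands" is a list of rows, each a list of 3 entries, a list of its own where there are three numbers: the shift along the tool's x, y, z in units of 40 mm (1.0 is 40 mm), then the turn, a rotation vector about the tool's x, y, z in units of 5 degrees (1.0 is 5 degrees), then the opening, from 0 (shut) to 1 (fully open). In form: [[[dx, dy, dz], [ax, ay, az], hand], ...]. A call has exactly 5 rows; each row shifts and turns the pose as measured when the row begins, along the tool's axes as they then stand; what a row does not reach is not made up. A row lasts 1/10 s, in which the tool goes at most 50 mm and 8.59 degrees, less where a joint would pass 70% of its speed; a pose out of reach is approached as far as the arm can. A call is refused whole if a number of a shift passes 1 or a number of a turn 1, either way. A call with a gripper value outside its range is refused whole. The fingers move at their own pace and stop on an object; "grip_force" is the grip in N (left out, the last holds). Time passes only in rows, so rows that do not move let the fingers close, or fill a call up. It gives the time, the measured TCP pose, the force and the opening at its end, in the units of the state.
- observe(): the state, without advancing time (a new reading comes with each control period).
- camera(name): name is "scene" or "top" or "wrist"; returns a dict with "image" (400x640x3 uint8, red, green, blue), "z_map" (400x640 float32, m along the optical axis (not along the pixel's ray), 0 where there is no reading), "fx", "fy", "cx", "cy" (pixels), "pose" (4x4, takes a point from camera to world coordinates). Camera axes: x right, y down, z forward; pixel columns grow to the right and rows downward; lengths in m; the calibration is good to about 2 mm. A picture is of the moment at which its call begins.
- sign_off(): hands the job in, once; it reports no verdict.
The state is a dict: "time": time; "joint_pos": joint angles; "joint_velocities": joint speeds; "tau": joint torques, N m; "eef_pos": TCP position; "tool_rot": TCP orientation; "contact_force": force on the tool from outside, world axes, zero at the start; "wrist_torque": the same for the moment, N m; "gripper_width": opening from 0.0 (shut) to 1.0 (fully open).
Only numpy, scipy, OpenCV 4.12 (cv2) and the standard library are available. Lean on these libraries where they do the work, as an engineer would, in place of code of your own. Each camera call takes 0.05 s, during which the arm holds its last target.

## Working session

There is one attempt and no reset: what is moved stays moved. The work goes in short steps, Python scripts to look and compute and a tool call to move; the robot and the scene stay as the last step left them, time stands still between calls to the robot, and variables do not carry over. Pictures are saved under pics/ and viewed, and the job is handed in when it is done.

Besides the shell and the picture viewer there is one more tool, called after ">>>" by a JSON object that holds its "method" and its "body", one argument or row to a line. arm_command: Moves the arm, as the interface text tells. Its arguments: {"type":"object","properties":{"commands":{"type":"array"},"grip_force":{"type":"number"}},"required":["commands"]}

```bash
ls; mkdir -p pics
python3 - <<'E'
from bench import *
import cv2
print(observe())
for n in ["scene","top","wrist"]:
    c=camera(n); cv2.imwrite(f"pics/a_{n}.png",c["image"][:,:,::-1]); print(n,c["fx"],c["fy"],c["cx"],c["cy"],c["pose"].round(4).tolist())
    import numpy as np; np.savez(f"a_{n}.npz",**c)
E
```

```text
pics
{'time': 0.0, 'joint_pos': array([ 1.14243824e+00,  1.24526960e-01,  1.65167856e+00, -8.55943484e-06,
        1.36751272e+00, -8.26239794e-02]), 'joint_velocities': array([-0.00024014,  0.00136646,  0.00176114, -0.00024847,  0.00244668,
        0.00018364]), 'tau': array([-1.14000486e-03, -4.17594731e+01, -3.59935641e+01,  7.73484819e-02,
        4.92050371e-02, -1.81393580e-04]), 'eef_pos': array([0.22004949, 0.61092659, 0.21337023]), 'tool_rot': array([ 0.57893325,  0.40589747, -0.40719136, -0.57816843]), 'contact_force': array([ 0.17205706, -1.08109254, -0.14770933]), 'wrist_torque': array([ 0.07564176, -0.03562555,  0.00369663]), 'gripper_width': 1.0020687573969689}
scene 487.98355123611447 487.98355123611447 320.5509901061042 205.9824376016587 [[0.8685, -0.3327, 0.3674, 0.1918], [-0.4954, -0.5564, 0.6671, -0.8973], [-0.0175, -0.7614, -0.6481, 0.8163], [0.0, 0.0, 0.0, 1.0]]
top 398.30921683383815 398.30921683383815 319.2404708436502 199.21672519581335 [[-0.0175, -0.9877, 0.1553, 0.4263], [-0.9995, 0.0132, -0.0289, -0.2174], [0.0265, -0.1558, -0.9874, 1.0489], [0.0, 0.0, 0.0, 1.0]]
wrist 333.8764861564964 333.8764861564964 317.8996382139456 203.15001025422615 [[0.3387, 0.8995, 0.2761, 0.1408], [0.9409, -0.3232, -0.1013, 0.6406], [-0.0019, 0.2941, -0.9558, 0.3826], [0.0, 0.0, 0.0, 1.0]]
```

View pics/a_scene.png

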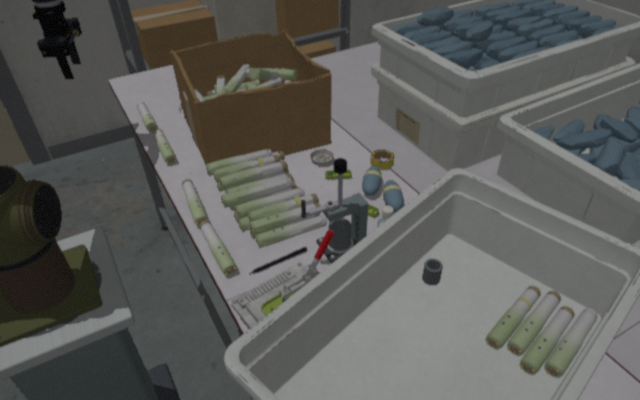

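View pics/a_top.png

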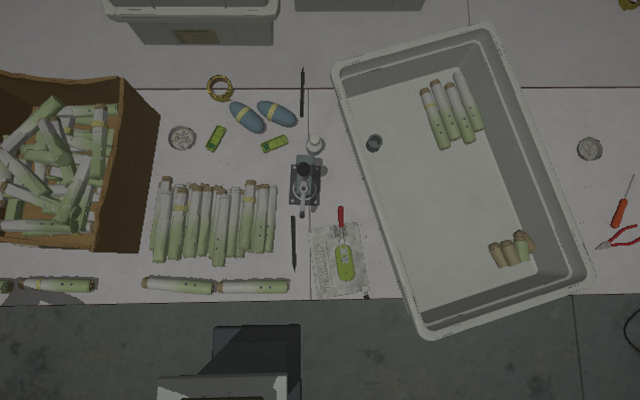

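View pics/a_wrist.png

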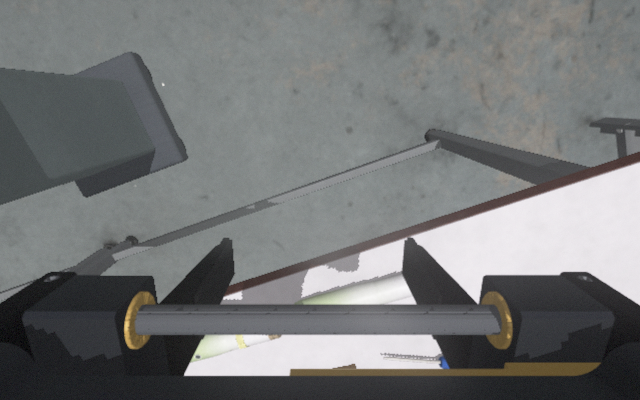

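```bash
cat > h.py <<'E'
import numpy as np, cv2
def cloud(c):
    z=c["z_map"]; v,u=np.mgrid[:z.shape[0],:z.shape[1]]
    P=np.stack([(u-c["cx"])/c["fx"]*z,(v-c["cy"])/c["fy"]*z,z],-1)
    W=P@c["pose"][:3,:3].T+c["pose"][:3,3]; W[z==0]=np.nan
    return W
def proj(c,p):
    T=np.linalg.inv(c["pose"]); q=T[:3,:3]@np.array(p)+T[:3,3]
    return c["fx"]*q[0]/q[2]+c["cx"],c["fy"]*q[1]/q[2]+c["cy"]
E
python3 - <<'E'
from h import *
for n,(u0,u1,v0,v1) in {"top":(250,350,120,240),"scene":(280,400,140,270)}.items():
    c=dict(np.load(f"a_{n}.npz")); W=cloud(c)
    im=c["image"][v0:v1,u0:u1,::-1]; cv2.imwrite(f"pics/z_{n}.png",cv2.resize(im,None,fx=5,fy=5,interpolation=cv2.INTER_CUBIC)[:600,:800])
    w=W[v0:v1,u0:u1].reshape(-1,3); 
    w=w[(w[:,0]>.35)&(w[:,0]<.7)]
    for a,b in [(.235,.26),(.165,.19),(.135,.15),(.125,.134),(.05,.075),(.008,.016)]:
        s=w[(w[:,2]>a)&(w[:,2]<b)]
        print(n,a,b,len(s),s.mean(0).round(4) if len(s) else'',s.min(0).round(3) if len(s) else'',s.max(0).round(3) if len(s) else'')
E
```

```text
top 0.235 0.26 139 [ 0.6172 -0.2091  0.2458] [ 0.604 -0.223  0.235] [ 0.632 -0.196  0.25 ]
top 0.165 0.19 24 [ 0.5595 -0.205   0.176 ] [ 0.529 -0.212  0.166] [ 0.616 -0.2    0.185]
top 0.135 0.15 224 [ 0.5713 -0.2188  0.1416] [ 0.525 -0.298  0.135] [ 0.618 -0.198  0.149]
top 0.125 0.134 378 [ 0.6305 -0.215   0.13  ] [ 0.519 -0.299  0.125] [ 0.679 -0.19   0.134]
top 0.05 0.075 1005 [ 0.5556 -0.1155  0.0594] [ 0.481 -0.312  0.05 ] [ 0.658 -0.071  0.075]
top 0.008 0.016 835 [ 0.5757 -0.2225  0.0128] [ 0.484 -0.324  0.008] [ 0.683 -0.137  0.016]
scene 0.235 0.26 136 [ 0.6158 -0.2129  0.2446] [ 0.605 -0.224  0.235] [ 0.63  -0.197  0.25 ]
scene 0.165 0.19 1046 [ 0.5772 -0.3579  0.1745] [ 0.475 -0.401  0.165] [ 0.688 -0.201  0.189]
scene 0.135 0.15 565 [ 0.5809 -0.2909  0.1422] [ 0.523 -0.393  0.135] [ 0.672 -0.197  0.15 ]
scene 0.125 0.134 737 [ 0.6209 -0.2754  0.1297] [ 0.52  -0.388  0.125] [ 0.677 -0.191  0.134]
scene 0.05 0.075 1610 [ 0.6    -0.1197  0.0606] [ 0.512 -0.371  0.05 ] [0.685 0.202 0.075]
scene 0.008 0.016 453 [ 0.5669 -0.1815  0.0126] [ 0.477 -0.248  0.008] [0.698 0.204 0.016]
```

View pics/z_top.png

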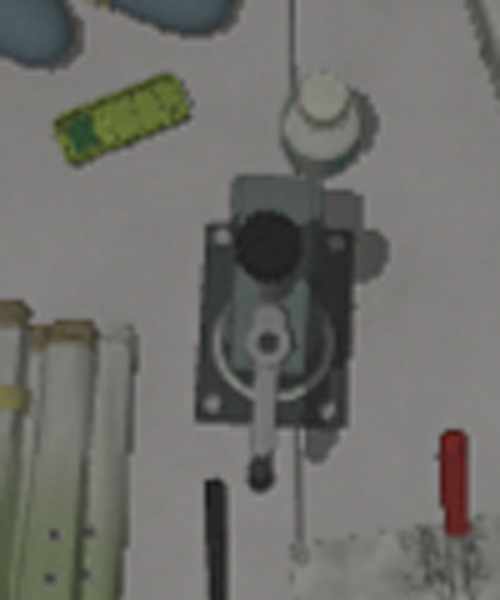

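View pics/z_scene.png

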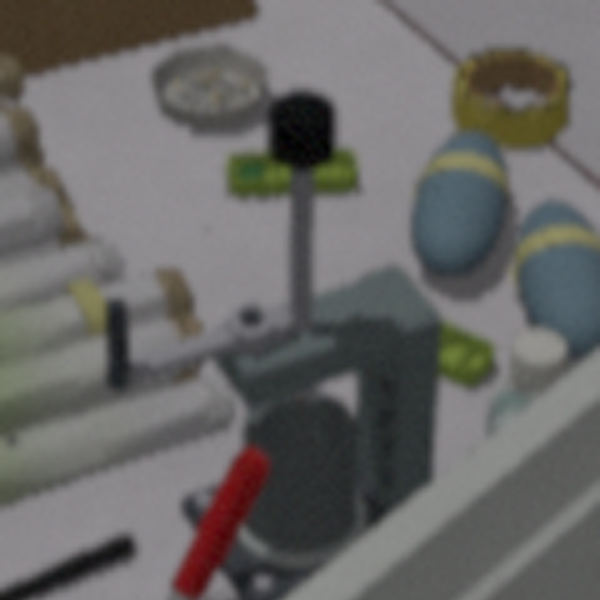

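Run:
```python
from h import *
from bench import camera
for n in ["top","scene"]:
    c=dict(np.load(f"a_{n}.npz")); W=cloud(c)
    w=W.reshape(-1,3); 
    w=w[(w[:,0]>.5)&(w[:,0]<.7)&(abs(w[:,1]+.21)<.05)]
    k=w[(w[:,2]>.2465)&(w[:,2]<.254)]
    (x,y),r=cv2.minEnclosingCircle(k[:,:2].astype(np.float32)); print(n,"knob",x,y,r,k.mean(0),len(k))
    p=w[(w[:,2]>.145)&(w[:,2]<.185)&(w[:,0]<.55)&(abs(w[:,1]+.206)<.012)]
    print("post",p.mean(0),len(p),p.min(0),p.max(0))
    p=p[p[:,2]>.174]; print(p.round(3).tolist()[:20])
    b=w[(abs(w[:,2]-.130)<.004)&(w[:,0]>.57)]
    rect=cv2.minAreaRect(b[:,:2].astype(np.float32)); print("bracket",rect,b.mean(0))
    b=w[(abs(w[:,2]-.012)<.003)]
    if len(b)>9: print("base",cv2.minAreaRect(b[:,:2].astype(np.float32)))
```

```text
top knob 0.6180070638656616 -0.20896579325199127 0.012715688906610012 [ 0.61774366 -0.20957337  0.24756867] 70
post [ 0.53153293 -0.20317642  0.17277517] 20 [ 0.52829471 -0.20660939  0.14523998] [ 0.53567302 -0.19926822  0.18162886]
[[0.536, -0.2, 0.176], [0.535, -0.202, 0.178], [0.535, -0.204, 0.178], [0.535, -0.207, 0.178], [0.533, -0.2, 0.178], [0.533, -0.202, 0.182], [0.533, -0.204, 0.179], [0.531, -0.2, 0.177], [0.531, -0.202, 0.176], [0.531, -0.204, 0.181], [0.531, -0.207, 0.175], [0.529, -0.202, 0.178], [0.529, -0.204, 0.176]]
bracket ((0.6310189366340637, -0.21160323917865753), (0.042836952954530716, 0.09501517564058304), 89.15342712402344) [ 0.63543182 -0.21145866  0.13003729]
base ((0.5914809107780457, -0.2114008516073227), (0.18683747947216034, 0.0877542719244957), 2.660595655441284)
scene knob 0.6195824146270752 -0.21045494079589844 0.014485211111605167 [ 0.61806633 -0.20942921  0.24774994] 63
post [ 0.53123776 -0.2057938   0.16387183] 68 [ 0.52654302 -0.20984649  0.14514293] [ 0.53681886 -0.20023655  0.18059145]
[[0.53, -0.201, 0.178], [0.532, -0.201, 0.178], [0.532, -0.205, 0.181], [0.535, -0.205, 0.179], [0.529, -0.203, 0.177], [0.529, -0.207, 0.18], [0.531, -0.207, 0.18], [0.534, -0.207, 0.179], [0.537, -0.206, 0.176], [0.528, -0.204, 0.176], [0.529, -0.207, 0.178], [0.53, -0.209, 0.179], [0.533, -0.208, 0.177], [0.531, -0.207, 0.175]]
bracket ((0.6297454833984375, -0.21382834017276764), (0.09538095444440842, 0.04484349489212036), 0.7999502420425415) [ 0.6371097  -0.21603659  0.13049738]
base ((0.5797634124755859, -0.20733287930488586), (0.08061888813972473, 0.16041266918182373), 88.00128936767578)
```

```bash
cat >> h.py <<'E'
from scipy.spatial.transform import Rotation as R
def goal(s,p,yaw,n_info=True):
    # desired: tool y down, tool x = (cos yaw, sin yaw,0)
    x=np.array([np.cos(yaw),np.sin(yaw),0]);y=np.array([0,0,-1.]);z=np.cross(x,y)
    D=np.stack([x,y,z],1); C=R.from_quat(s["tool_rot"]).as_matrix()
    d=C.T@(np.array(p)-s["eef_pos"]); r=R.from_matrix(C.T@D).as_rotvec()
    print("t",round(s["time"],2),"tcp",s["eef_pos"].round(4),"shift(40mm)",(d/.04).round(3),"turn(5deg)",(np.degrees(r)/5).round(2),"F",s["contact_force"].round(2),"w",round(s["gripper_width"],3))
E
python3 - <<'E'
from h import *
from bench import *
s=observe();print(R.from_quat(s["tool_rot"]).as_matrix().round(3))
for y in [90,-90]: goal(s,[.532,-.2045,.25],np.radians(y-3.5))
E
```

```text
[[ 0.339 -0.001 -0.941]
 [ 0.941 -0.001  0.339]
 [-0.002 -1.     0.   ]]
t 0.15 tcp [0.2201 0.6111 0.2137] shift(40mm) [-16.541  -0.884 -14.246] turn(5deg) [-0.   -3.26 -0.02] F [-0.54 -0.33 -0.08] w 0.999
t 0.15 tcp [0.2201 0.6111 0.2137] shift(40mm) [-16.541  -0.884 -14.246] turn(5deg) [ 3.000e-02  3.274e+01 -1.000e-02] F [-0.54 -0.33 -0.08] w 0.999
```

Run:
```python
from h import *
W=np.concatenate([cloud(dict(np.load(f"a_{n}.npz"))).reshape(-1,3) for n in ["top","scene"]])
print("cols y:",[round(.7-.05*j,2) for j in range(22)])
for i in range(14):
    x0=.2+.05*i; row=[]
    for j in range(22):
        y0=.7-.05*j
        m=(abs(W[:,0]-x0)<.025)&(abs(W[:,1]-y0)<.025)
        row.append("%4d"%(1000*np.nanpercentile(W[m,2],98)) if m.sum() else "   .")
    print("%.2f"%x0," ".join(row))
```

```text
cols y: [0.7, 0.65, 0.6, 0.55, 0.5, 0.45, 0.4, 0.35, 0.3, 0.25, 0.2, 0.15, 0.1, 0.05, -0.0, -0.05, -0.1, -0.15, -0.2, -0.25, -0.3, -0.35]
0.20 -740 -738  421  393  334 -739 -739 -740 -739 -740 -740 -741 -740 -740 -742 -741 -740 -740 -740 -741 -739 -740
0.25  335  335  412  393 -738 -740 -740 -739 -740 -740 -739 -738 -741 -740 -741 -741 -742 -739 -739 -741 -741 -743
0.30  326  332 -739 -738 -737 -739 -741 -741 -740 -741 -742 -741 -742 -740 -740    .    .    .    .    .    .    .
0.35   23   29   33   34   25   29   33   34   18    4   28   32   36   36   33   34   36   36    3   29   35   35
0.40   32   34   36   36   34   35   36   36   26    4   33   34   35   33   91   31   32   31    9   34   57   36
0.45    4    5    5    4    4    4  165  231  228  226  227   94   94   93   94   64   63   17   14   35   70   35
0.50    5   16   13  231  234  230  232  233  229    .  232   95   94   94   93   65   65   30   18   33  128  159
0.55    .    .    .  227  125  127  163  168  170    .  234   92   94   92   92   80   63   32  177    9  156  177
0.60    .    .    .  230  130  166  165  162  170  174  232   89   92   91   90   84   63   32  248  129    4  177
0.65    .    .    .  229   95  165  163  167  242  174  231   62   56   29    6   60   58   25  246  131    3  177
0.70    .    .    .  231  165  166  162  217  226  171  230    4    4    4    3    3    9    4  130   92  176  177
0.75    .    .    .  232   96  167  176  188  150  171  227   21   17   14   12   11   30   15   65   93  177  175
0.80    .    .    .  228  206    .  190  231  234  234  233  164   18   12   26   43   41   42   36    3  177  104
0.85    .    .    .  231  224  226  230  231  206  230  235    4    4   24   34   41   42   42   13    3  177   73
```

>>> {"method": "arm_command", "body": {
  "commands": [
    [[0,-1,0],[0,-0.8,0],0.4],
    [[0,-1,0],[0,-0.8,0],0.4],
    [[-0.5,-1,-0.3],[0,-0.8,0],0.4],
    [[-0.8,-0.8,-0.3],[0,-0.8,0],0.4],
    [[-1,0,-0.4],[0,0,0],0.4]
  ],
  "grip_force": 15
}}

```text
time: 0.65
eef_pos: [0.2482, 0.5141, 0.3651]
tool_rot: [0.514, 0.483, -0.492, -0.51]
contact_force: [1.3, 0.4, 0.7]
gripper_width: 0.632
```

Run:
```python
from h import *
from bench import *
goal(observe(),[.532,-.2045,.34],np.radians(86.5))
```

```text
t 0.65 tcp [0.2482 0.5141 0.3651] shift(40mm) [-17.583   0.819  -7.977] turn(5deg) [-0.05  0.13 -0.15] F [1.27 0.39 0.71] w 0.632
```

>>> {"method": "arm_command", "body": {
  "commands": [
    [[-1,0,-0.45],[0,0,0],0.4],
    [[-1,0,-0.45],[0,0,0],0.4],
    [[-1,0,-0.45],[0,0,0],0.4],
    [[-1,0,-0.45],[0,0,0],0.4],
    [[-1,0,-0.45],[0,0,0],0.4]
  ]
}}

```text
time: 1.15
eef_pos: [0.3294, 0.3027, 0.3683]
tool_rot: [0.513, 0.486, -0.492, -0.509]
contact_force: [0.7, 0.4, 0.6]
gripper_width: 0.403
```

>>> {"method": "arm_command", "body": {
  "commands": [
    [[-1,0,-0.45],[0,0,0],0.4],
    [[-1,0,-0.45],[0,0,0],0.4],
    [[-1,0,-0.45],[0,0,0],0.4],
    [[-1,0,-0.45],[0,0,0],0.4],
    [[-1,0,-0.45],[0,0,0],0.4]
  ]
}}

```text
time: 1.65
eef_pos: [0.4109, 0.0903, 0.3695]
tool_rot: [0.513, 0.487, -0.492, -0.508]
contact_force: [0.6, 0.1, 1.3]
gripper_width: 0.404
```

Run:
```python
from h import *
from bench import *
goal(observe(),[.532,-.2045,.27],np.radians(86.5))
```

```text
t 1.65 tcp [0.4109 0.0903 0.3695] shift(40mm) [-7.208  2.56  -3.339] turn(5deg) [-0.    0.21 -0.12] F [0.58 0.11 1.3 ] w 0.404
```

>>> {"method": "arm_command", "body": {
  "commands": [
    [[-1,0,-0.45],[0,0.2,-0.1],0.4],
    [[-1,0,-0.45],[0,0,0],0.4],
    [[-1,0.2,-0.45],[0,0,0],0.4],
    [[-1,0.3,-0.45],[0,0,0],0.4],
    [[-1,0.3,-0.45],[0,0,0],0.4]
  ]
}}

```text
time: 2.15
eef_pos: [0.4908, -0.1244, 0.3391]
tool_rot: [0.517, 0.485, -0.483, -0.514]
contact_force: [1.0, 0.1, 0.3]
gripper_width: 0.402
```

Run:
```python
from h import *
from bench import *
goal(observe(),[.532,-.2045,.24],np.radians(86.5))
```

```text
t 2.15 tcp [ 0.4908 -0.1244  0.3391] shift(40mm) [-1.932  2.487 -1.137] turn(5deg) [ 0.07 -0.02 -0.01] F [1.02 0.06 0.26] w 0.402
```

>>> {"method": "arm_command", "body": {
  "commands": [
    [[-0.7,0.4,-0.4],[0,0,0],0.4],
    [[-0.6,0.4,-0.4],[0,0,0],0.4],
    [[-0.4,0.4,-0.2],[0,0,0],0.4],
    [[-0.1,0.3,-0.1],[0,0,0],0.4],
    [[0,0,0],[0,0,0],0.4]
  ]
}}

```text
time: 2.65
eef_pos: [0.5303, -0.2072, 0.2723]
tool_rot: [-0.517, -0.482, 0.482, 0.518]
contact_force: [-0.2, 0.4, -1.2]
gripper_width: 0.398
```

Run:
```python
from h import *
from bench import *
goal(observe(),[.532,-.2045,.146],np.radians(86.5))
c=camera("wrist"); cv2.imwrite("pics/b_wrist.png",c["image"][:,:,::-1]); np.savez("b_wrist.npz",**c)
W=cloud(c); w=W.reshape(-1,3); w=w[(w[:,0]>.5)&(w[:,0]<.7)&(abs(w[:,1]+.21)<.05)]
k=w[(w[:,2]>.244)&(w[:,2]<.254)&(w[:,0]>.6)]; print(len(k),cv2.minEnclosingCircle(k[:,:2].astype(np.float32)) if len(k) else 0)
p=w[(w[:,2]>.172)&(w[:,2]<.185)&(w[:,0]<.55)]; print(len(p),p.mean(0),p.min(0),p.max(0))
print([proj(c,q) for q in [(.532,-.2045,.178),(.618,-.2097,.25)]])
```

```text
t 2.65 tcp [ 0.5303 -0.2072  0.2723] shift(40mm) [ 0.066  3.157 -0.038] turn(5deg) [-0.   -0.11  0.02] F [-0.24  0.36 -1.23] w 0.398
799 ((0.61823570728302, -0.20837438106536865), 0.013379598036408424)
112 [ 0.53184273 -0.20236374  0.17588712] [ 0.52784363 -0.2070243   0.17210691] [ 0.53684682 -0.19760906  0.1789701 ]
[(np.float64(319.93628999431155), np.float64(208.824535591169)), (np.float64(321.77479340133675), np.float64(357.8838185653596))]
```

View pics/b_wrist.png

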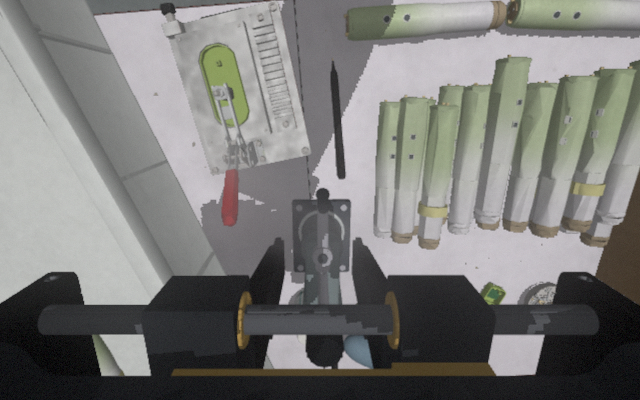

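>>> {"method": "arm_command", "body": {
  "commands": [
    [[0.05,0.8,-0.04],[0,-0.1,0],0.4],
    [[0.04,0.8,0],[0,0,0],0.4],
    [[0,0.7,0],[0,0,0],0.4],
    [[0,0.5,0],[0,0,0],0.4],
    [[0,0.3,0],[0,0,0],0.4]
  ]
}}

```text
time: 3.2
eef_pos: [0.5372, -0.2, 0.1565]
tool_rot: [0.519, 0.489, -0.483, -0.508]
contact_force: [-0.2, 0.4, 0.1]
gripper_width: 0.399
```

Run:
```python
from h import *
from bench import *
goal(observe(),[.532,-.2035,.146],np.radians(86.5))
```

```text
t 3.2 tcp [ 0.5372 -0.2     0.1565] shift(40mm) [-0.092  0.26   0.13 ] turn(5deg) [ 0.2   0.07 -0.05] F [-0.17  0.39  0.08] w 0.399
```

>>> {"method": "arm_command", "body": {
  "commands": [
    [[-0.08,0.2,0.13],[0.2,0.07,-0.05],0.4],
    [[0,0.05,0],[0,0,0],0.05],
    [[0,0,0],[0,0,0],0.05],
    [[0,0,0],[0,0,0],0.05],
    [[0,0,0],[0,0,0],0.05]
  ],
  "grip_force": 10
}}

```text
time: 3.7
eef_pos: [0.5332, -0.2024, 0.1499]
tool_rot: [0.516, 0.485, -0.484, -0.513]
contact_force: [0.1, -1.1, 0.7]
gripper_width: 0.121
```

Run:
```python
from h import *
from bench import *
goal(observe(),[.532,-.2035,.146],np.radians(86.5))
```

```text
t 3.7 tcp [ 0.5332 -0.2024  0.1499] shift(40mm) [-0.029  0.096  0.03 ] turn(5deg) [ 0.04  0.01 -0.02] F [ 0.11 -1.06  0.7 ] w 0.121
```

>>> {"method": "arm_command", "body": {
  "commands": [
    [[0.14,0,-0.005],[0,1,0],0.05],
    [[0.14,0,-0.005],[0,1,0],0.05],
    [[0.14,0,-0.005],[0,1,0],0.05],
    [[0.14,0,-0.005],[0,1,0],0.05],
    [[0.14,0,-0.005],[0,1,0],0.05]
  ]
}}

```text
time: 4.2
eef_pos: [0.5405, -0.178, 0.15]
tool_rot: [0.614, 0.356, -0.357, -0.608]
contact_force: [-1.3, -0.9, -1.0]
gripper_width: 0.097
```

```bash
cat >> h.py <<'E'
def lev(s,piv=(.5938,-.2072),yaw=-.0755):
    d=s["eef_pos"][:2]-piv; C=R.from_quat(s["tool_rot"]).as_matrix()
    a=np.pi-(np.arctan2(d[1],d[0])-yaw)
    a=(a+np.pi)%(2*np.pi)-np.pi
    print("lever",a.round(3),"r",np.hypot(*d).round(4),"tool ang",(np.pi/2-(np.arctan2(C[1,0],C[0,0])-yaw)).round(3),"tcp",s["eef_pos"].round(4),"Ftool",(C.T@s["contact_force"]).round(2),"w",round(s["gripper_width"],3),"t",round(s["time"],2), "down",C[:,1].round(3))
    for t in [0,1.1]:
        g=np.array([*piv,0])+.062*np.array([np.cos(np.pi-t+yaw),np.sin(np.pi-t+yaw),0]); print("post at",t,g.round(4),"shift",(C.T@(g-s["eef_pos"])/.04).round(3))
E
python3 - <<'E'
from h import *
from bench import *
lev(observe())
E
```

```text
lever 0.425 r 0.0608 tool ang 0.439 tcp [ 0.5405 -0.178   0.15  ] Ftool [-1.46  1.01  0.68] w 0.097 t 4.2 down [ 0.003 -0.007 -1.   ]
post at 0 [ 0.532  -0.2025  0.    ] shift [-0.62   3.755 -0.093]
post at 1.1 [ 0.5699 -0.15    0.    ] shift [ 0.99   3.748 -0.273]
```

>>> {"method": "arm_command", "body": {
  "commands": [
    [[0.14,0,-0.005],[0,1,0],0.05],
    [[0.14,0,-0.005],[0,1,0],0.05],
    [[0.14,0,-0.005],[0,1,0],0.05],
    [[0.14,0,-0.005],[0,1,0],0.05],
    [[0.14,0,-0.005],[0,1,0],0.05]
  ]
}}

```text
time: 4.7
eef_pos: [0.558, -0.1575, 0.15]
tool_rot: [0.678, 0.208, -0.21, -0.672]
contact_force: [-1.5, -0.3, -2.2]
gripper_width: 0.1
```

Run:
```python
from h import *
from bench import *
lev(observe())
```

```text
lever 0.872 r 0.0612 tool ang 0.894 tcp [ 0.558  -0.1575  0.15  ] Ftool [-1.42  2.23  0.62] w 0.1 t 4.7 down [-0.    -0.009 -1.   ]
post at 0 [ 0.532  -0.2025  0.    ] shift [-1.155  3.76  -0.533]
post at 1.1 [ 0.5699 -0.15    0.    ] shift [0.37  3.748 0.013]
```

>>> {"method": "arm_command", "body": {
  "commands": [
    [[0.14,0,0],[0,0.8,0],0.05],
    [[0.14,0,0],[0,0.8,0],0.05],
    [[0.06,0,0],[0,0.5,0],0.05],
    [[0,0,0],[0,0,0],0.05],
    [[0,0,0],[0,0,0],0.4]
  ]
}}

```text
time: 5.2
eef_pos: [0.5694, -0.1509, 0.1504]
tool_rot: [0.696, 0.143, -0.146, -0.689]
contact_force: [-0.1, -0.4, 1.1]
gripper_width: 0.143
```

Run:
```python
from h import *
from bench import *
lev(observe())
c=camera("top"); cv2.imwrite("pics/c_top.png",cv2.resize(c["image"][120:240,250:350,::-1],None,fx=5,fy=5,interpolation=cv2.INTER_CUBIC))
```

```text
lever 1.087 r 0.0613 tool ang 1.085 tcp [ 0.5694 -0.1509  0.1504] Ftool [-0.26 -1.11 -0.29] w 0.143 t 5.2 down [-0.002 -0.01  -1.   ]
post at 0 [ 0.532  -0.2025  0.    ] shift [-1.349  3.776 -0.777]
post at 1.1 [ 0.5699 -0.15    0.    ] shift [0.045 3.76  0.049]
```

View pics/c_top.png

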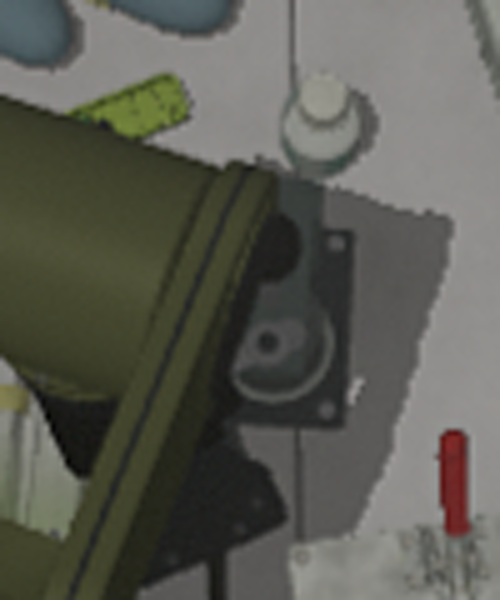

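>>> {"method": "arm_command", "body": {
  "commands": [
    [[0,0,0],[0,0,0],0.5],
    [[0,-0.6,0],[0,0,0],0.5],
    [[0,-1,0],[0,0,0],0.5],
    [[0,-1,0],[0,-0.5,0],0.5],
    [[0,-0.9,0],[0,-1,0],0.5]
  ]
}}

```text
time: 5.75
eef_pos: [0.5665, -0.1488, 0.2883]
tool_rot: [0.682, 0.186, -0.196, -0.68]
contact_force: [-0.3, -0.5, -1.1]
gripper_width: 0.494
```

>>> {"method": "arm_command", "body": {
  "commands": [
    [[-0.3,0,-0.1],[0,-1,0],0.5],
    [[-0.3,0,-0.1],[0,-1,0],0.5],
    [[-0.3,0,-0.1],[0,-1,0],0.5],
    [[-0.3,0,-0.1],[0,-1,0],0.5],
    [[-0.3,0,-0.1],[0,-1,0],0.5]
  ]
}}

```text
time: 6.25
eef_pos: [0.5387, -0.2053, 0.3025]
tool_rot: [0.625, 0.341, -0.341, -0.614]
contact_force: [-0.4, 0.2, 0.9]
gripper_width: 0.501
```

Run:
```python
from h import *
from bench import *
goal(observe(),[.618,-.209,.28],np.radians(86))
```

```text
t 6.25 tcp [ 0.5387 -0.2053  0.3025] shift(40mm) [ 0.987  0.578 -1.717] turn(5deg) [ 0.12 -5.66 -0.13] F [-0.45  0.18  0.86] w 0.501
```

>>> {"method": "arm_command", "body": {
  "commands": [
    [[0,0,-0.3],[0,-1,0],0.5],
    [[0,0,-0.3],[0,-1,0],0.5],
    [[0,0,-0.3],[0,-1,0],0.5],
    [[0,0,-0.4],[0,-1,0],0.5],
    [[0,0,-0.3],[0,-1,0],0.5]
  ]
}}

```text
time: 6.75
eef_pos: [0.5981, -0.232, 0.3071]
tool_rot: [0.534, 0.471, -0.473, -0.52]
contact_force: [-0.9, -0.4, 0.7]
gripper_width: 0.503
```

Run:
```python
from h import *
from bench import *
goal(observe(),[.618,-.209,.27],np.radians(86))
```

```text
t 6.75 tcp [ 0.5981 -0.232   0.3071] shift(40mm) [ 0.64   0.923 -0.418] turn(5deg) [ 0.15 -0.47 -0.18] F [-0.86 -0.36  0.66] w 0.503
```

>>> {"method": "arm_command", "body": {
  "commands": [
    [[0.3,0,-0.2],[0.1,-0.4,-0.1],0.5],
    [[0.3,0.2,-0.2],[0,0,-0.05],0.5],
    [[0,0.2,0],[0,0,0],0.5],
    [[0,0.1,0],[0,0,0],0.5],
    [[0,0,0],[0,0,0],0.5]
  ]
}}

```text
time: 7.25
eef_pos: [0.6178, -0.2068, 0.285]
tool_rot: [0.519, 0.481, -0.48, -0.517]
contact_force: [0.5, -0.0, -0.0]
gripper_width: 0.501
```

Run:
```python
from h import *
from bench import *
goal(observe(),[.618,-.209,.219],np.radians(86))
for n in ["wrist","scene"]:
  c=camera(n); cv2.imwrite(f"pics/d_{n}.png",c["image"][:,:,::-1])
  W=cloud(c); w=W.reshape(-1,3); w=w[(w[:,0]>.59)&(w[:,0]<.65)&(abs(w[:,1]+.21)<.03)&(w[:,2]>.225)&(w[:,2]<.253)]
  print(n,len(w),w.mean(0),w.min(0),w.max(0))
```

```text
t 7.25 tcp [ 0.6178 -0.2068  0.285 ] shift(40mm) [-0.054  1.65  -0.004] turn(5deg) [ 0.03 -0.06 -0.01] F [ 0.52 -0.04 -0.05] w 0.501
wrist 1432 [ 0.61568771 -0.20777898  0.24274582] [ 0.60424326 -0.22208743  0.22504952] [ 0.63263191 -0.19416187  0.24721795]
scene 186 [ 0.615142   -0.21397643  0.24066574] [ 0.60382053 -0.22357717  0.22533898] [ 0.63070407 -0.19731511  0.24991657]
```

View pics/d_scene.png

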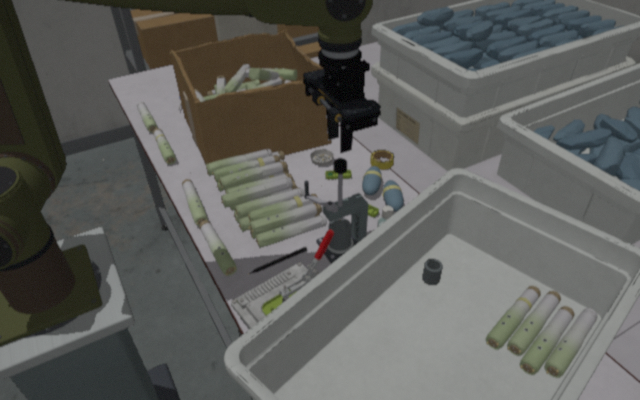

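View pics/d_wrist.png

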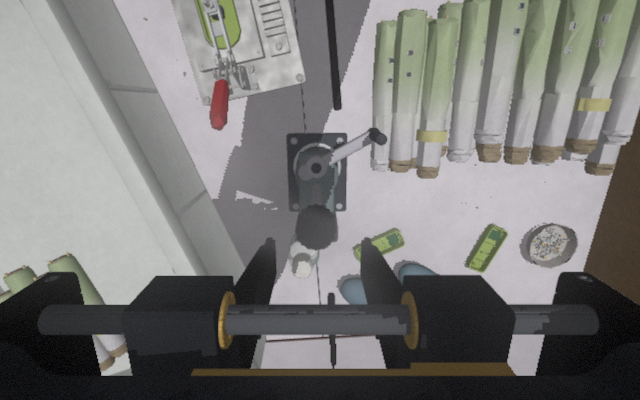

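>>> {"method": "arm_command", "body": {
  "commands": [
    [[-0.05,0.5,0],[0,0,0],0.5],
    [[0,0.5,0],[0,0,0],0.5],
    [[0,0.4,0],[0,0,0],0.5],
    [[0,0.2,0],[0,0,0],0.5],
    [[0,0.1,0],[0,0,0],0.5]
  ]
}}

```text
time: 7.85
eef_pos: [0.6188, -0.211, 0.2196]
tool_rot: [0.523, 0.482, -0.479, -0.515]
contact_force: [-0.2, 0.2, -0.8]
gripper_width: 0.499
```

Run:
```python
from h import *
from bench import *
goal(observe(),[.618,-.209,.219],np.radians(86))
```

```text
t 7.85 tcp [ 0.6188 -0.211   0.2196] shift(40mm) [0.048 0.016 0.023] turn(5deg) [ 0.12 -0.09 -0.05] F [-0.16  0.18 -0.81] w 0.499
```

Close on the knob, moderate grip.

>>> {"method": "arm_command", "body": {
  "commands": [
    [[0.05,0,0],[0.1,-0.1,-0.05],0.5],
    [[0,0,0],[0,0,0],0.2],
    [[0,0,0],[0,0,0],0.2],
    [[0,0,0],[0,0,0],0.2],
    [[0,0,0],[0,0,0],0.2]
  ],
  "grip_force": 22
}}

```text
time: 8.35
eef_pos: [0.6198, -0.2088, 0.2216]
tool_rot: [0.518, 0.484, -0.482, -0.516]
contact_force: [1.1, 2.1, -2.3]
gripper_width: 0.265
```

```bash
cat >> h.py <<'E'
def fav(n=5):
    from bench import observe
    s=observe(); print("t",round(s["time"],2),"tcp",s["eef_pos"].round(5),"F",s["contact_force"].round(2),"w",round(s["gripper_width"],3),"rot",s["tool_rot"].round(3)); return s
E
python3 - <<'E'
from h import *
from bench import *
fav(); fav(); goal(observe(),[.618,-.209,.219],np.radians(86))
E
```

```text
t 8.35 tcp [ 0.6198  -0.2088   0.22159] F [ 1.1   2.11 -2.31] w 0.265 rot [ 0.518  0.484 -0.482 -0.516]
t 8.35 tcp [ 0.6198  -0.2088   0.22159] F [ 1.1   2.11 -2.31] w 0.265 rot [ 0.518  0.484 -0.482 -0.516]
t 8.35 tcp [ 0.6198 -0.2088  0.2216] shift(40mm) [-0.008  0.065  0.045] turn(5deg) [0.04 0.02 0.01] F [ 1.1   2.11 -2.31] w 0.265
```

>>> {"method": "arm_command", "body": {
  "commands": [
    [[0,0.15,0],[0,0,0],0.2],
    [[0,0.15,0],[0,0,0],0.2],
    [[0,0.15,0],[0,0,0],0.2],
    [[0,0.15,0],[0,0,0],0.2],
    [[0,0.1,0],[0,0,0],0.2]
  ]
}}

```text
time: 8.85
eef_pos: [0.6199, -0.2088, 0.1983]
tool_rot: [0.518, 0.484, -0.482, -0.515]
contact_force: [-2.7, 1.7, 4.7]
gripper_width: 0.269
```

Run:
```python
from h import *
from bench import *
s=fav();goal(s,[.619,-.209,.1806],np.radians(86))
```

```text
t 8.85 tcp [ 0.61985 -0.20884  0.19835] F [-2.73  1.66  4.72] w 0.269 rot [ 0.518  0.484 -0.482 -0.515]
t 8.85 tcp [ 0.6199 -0.2088  0.1983] shift(40mm) [-0.005  0.444  0.023] turn(5deg) [ 0.06  0.03 -0.01] F [-2.73  1.66  4.72] w 0.269
```

>>> {"method": "arm_command", "body": {
  "commands": [
    [[0,0.12,0.015],[0,0,0],0.2],
    [[0,0.1,0],[0,0,0],0.2],
    [[0,0.1,0],[0,0,0],0.2],
    [[0,0.05,0],[0,0,0],0.2],
    [[0,0.03,0],[0,0,0],0.2]
  ]
}}

```text
time: 9.35
eef_pos: [0.6199, -0.2088, 0.1834]
tool_rot: [0.519, 0.484, -0.481, -0.514]
contact_force: [-3.3, 1.5, 4.2]
gripper_width: 0.27
```

Run:
```python
from h import *
from bench import *
s=fav()
c=camera("scene"); cv2.imwrite("pics/e_scene.png",cv2.resize(c["image"][140:260,280:400,::-1],None,fx=5,fy=5,interpolation=cv2.INTER_CUBIC))
```

```text
t 9.35 tcp [ 0.6199  -0.20884  0.18339] F [-3.33  1.48  4.18] w 0.27 rot [ 0.519  0.484 -0.481 -0.514]
```

View pics/e_scene.png

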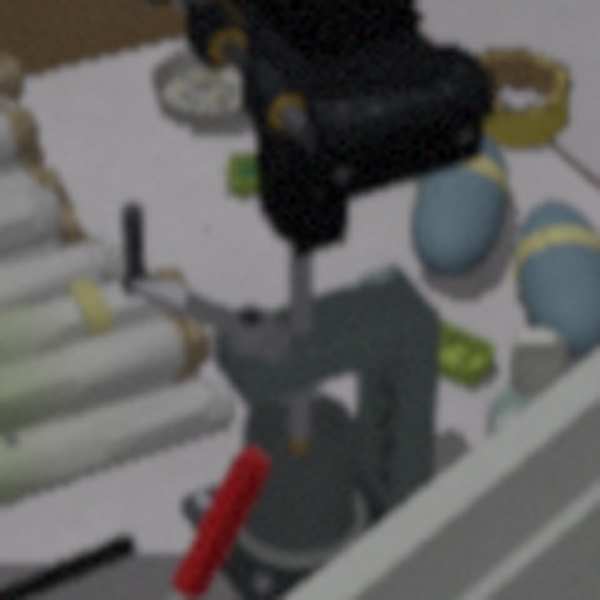

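>>> {"method": "arm_command", "body": {
  "commands": [
    [[0,0.03,0],[0,0,0],0.2],
    [[0,0.02,0],[0,0,0],0.2],
    [[0,0.02,0],[0,0,0],0.2],
    [[0,0,0],[0,0,0],0.2],
    [[0,0,0],[0,0,0],0.2]
  ]
}}

```text
time: 9.9
eef_pos: [0.6199, -0.2088, 0.1804]
tool_rot: [0.519, 0.484, -0.481, -0.514]
contact_force: [-2.3, 1.0, 5.2]
gripper_width: 0.266
```

```bash
python3 -c "
from h import *
fav()"
```

```text
t 9.9 tcp [ 0.61991 -0.20885  0.18043] F [-2.34  1.05  5.15] w 0.266 rot [ 0.519  0.484 -0.481 -0.514]
```

>>> {"method": "arm_command", "body": {
  "commands": [
    [[0,0.02,0],[0,0,0],0.2],
    [[0,0.02,0],[0,0,0],0.2],
    [[0,0.02,0],[0,0,0],0.2],
    [[0,0,0],[0,0,0],0.2],
    [[0,0,0],[0,0,0],0.2]
  ]
}}

```text
time: 10.4
eef_pos: [0.6199, -0.2089, 0.1779]
tool_rot: [0.519, 0.484, -0.481, -0.514]
contact_force: [-2.1, 1.3, 4.4]
gripper_width: 0.266
```

Run:
```python
from h import *
from bench import *
for i in range(4): fav(); camera("wrist")
```

```text
t 10.4 tcp [ 0.61988 -0.20887  0.17791] F [-2.09  1.34  4.37] w 0.266 rot [ 0.519  0.484 -0.481 -0.514]
t 10.45 tcp [ 0.61989 -0.20885  0.17792] F [-2.77  0.96  3.72] w 0.266 rot [ 0.519  0.484 -0.481 -0.514]
t 10.5 tcp [ 0.61988 -0.20888  0.17788] F [-2.91  1.44  4.  ] w 0.264 rot [ 0.519  0.484 -0.481 -0.514]
t 10.55 tcp [ 0.61989 -0.20883  0.17787] F [-2.83  0.68  4.02] w 0.266 rot [ 0.519  0.484 -0.481 -0.514]
```

>>> {"method": "arm_command", "body": {
  "commands": [
    [[0,0.02,0],[0,0,0],0.2],
    [[0,0.02,0],[0,0,0],0.2],
    [[0,0.02,0],[0,0,0],0.2],
    [[0,0,0],[0,0,0],0.2],
    [[0,0,0],[0,0,0],0.2]
  ]
}}

```text
time: 11.1
eef_pos: [0.6199, -0.2088, 0.1754]
tool_rot: [0.519, 0.484, -0.481, -0.514]
contact_force: [-2.6, 1.6, 6.0]
gripper_width: 0.267
```

Run:
```python
from h import *
from bench import *
for i in range(5): fav(); camera("wrist")
```

```text
t 11.1 tcp [ 0.6199  -0.20885  0.17539] F [-2.61  1.62  6.02] w 0.267 rot [ 0.519  0.484 -0.481 -0.514]
t 11.15 tcp [ 0.61989 -0.20885  0.17537] F [-2.23  1.85  4.93] w 0.268 rot [ 0.519  0.484 -0.481 -0.514]
t 11.2 tcp [ 0.61988 -0.20885  0.17535] F [-2.01  1.16  3.82] w 0.268 rot [ 0.519  0.484 -0.481 -0.514]
t 11.25 tcp [ 0.61988 -0.20886  0.17535] F [-2.09  0.81  3.75] w 0.261 rot [ 0.519  0.484 -0.481 -0.514]
t 11.3 tcp [ 0.61989 -0.20883  0.17536] F [-2.39  1.83  4.42] w 0.266 rot [ 0.519  0.484 -0.481 -0.514]
```

Mean 4.5 N: no contact yet (only noise). Continue.

>>> {"method": "arm_command", "body": {
  "commands": [
    [[0,0.02,0],[0,0,0],0.2],
    [[0,0.02,0],[0,0,0],0.2],
    [[0,0.02,0],[0,0,0],0.2],
    [[0,0,0],[0,0,0],0.2],
    [[0,0,0],[0,0,0],0.2]
  ]
}}

```text
time: 11.85
eef_pos: [0.6199, -0.2088, 0.1729]
tool_rot: [0.519, 0.484, -0.481, -0.514]
contact_force: [-2.0, 1.3, 4.2]
gripper_width: 0.267
```

```bash
cat > f.py <<'E'
from h import *
from bench import *
F=[]
for i in range(5):
    s=observe(); F.append(s["contact_force"]); camera("wrist")
print("t",round(s["time"],2),s["eef_pos"].round(4),np.mean(F,0).round(2),np.array(F)[:,2].round(1))
E
python3 f.py
```

```text
t 12.05 [ 0.6199 -0.2088  0.1728] [-2.95  1.44  4.33] [4.2 5.1 4.3 4.  4. ]
```

>>> {"method": "arm_command", "body": {
  "commands": [
    [[0,0.02,0],[0,0,0],0.2],
    [[0,0.02,0],[0,0,0],0.2],
    [[0,0.02,0],[0,0,0],0.2],
    [[0,0,0],[0,0,0],0.2],
    [[0,0,0],[0,0,0],0.2]
  ]
}}

```text
time: 12.6
eef_pos: [0.6199, -0.2089, 0.1708]
tool_rot: [0.519, 0.484, -0.481, -0.514]
contact_force: [-2.3, 2.2, 5.0]
gripper_width: 0.271
```

```bash
python3 f.py
```

```text
t 12.8 [ 0.6199 -0.2088  0.1708] [-2.73  1.47  5.23] [5.  5.5 5.5 5.  5.1]
```

>>> {"method": "arm_command", "body": {
  "commands": [
    [[0,0.02,0],[0,0,0],0.2],
    [[0,0.015,0],[0,0,0],0.2],
    [[0,0,0],[0,0,0],0.2],
    [[0,0,0],[0,0,0],0.2],
    [[0,0,0],[0,0,0],0.2]
  ]
}}

```text
time: 13.35
eef_pos: [0.6199, -0.2089, 0.1704]
tool_rot: [0.519, 0.484, -0.481, -0.514]
contact_force: [-2.9, 1.7, 4.7]
gripper_width: 0.268
```

```bash
python3 f.py
```

```text
t 13.55 [ 0.6199 -0.2088  0.1703] [-3.09  1.6   4.85] [4.7 5.2 4.5 5.  4.9]
```

>>> {"method": "arm_command", "body": {
  "commands": [
    [[0,0,0],[0,0,0],0.2],
    [[0,0,0],[0,0,0],0.2],
    [[0,0,0],[0,0,0],0.2],
    [[0,0,0],[0,0,0],0.2],
    [[0,0.025,0],[0,0,0],0.2]
  ]
}}

```text
time: 14.1
eef_pos: [0.6199, -0.2089, 0.1699]
tool_rot: [0.519, 0.484, -0.481, -0.514]
contact_force: [-4.6, 2.1, 8.6]
gripper_width: 0.27
```

```bash
python3 f.py
```

```text
t 14.3 [ 0.6199 -0.2088  0.1698] [-4.44  2.06  6.77] [8.6 6.5 6.  6.6 6.1]
```

>>> {"method": "arm_command", "body": {
  "commands": [
    [[0,0,0],[0,0,0],0.2],
    [[0,0,0],[0,0,0],0.2],
    [[0,0,0],[0,0,0],0.2],
    [[0,0,0],[0,0,0],0.2],
    [[0,0.03,0],[0,0,0],0.2]
  ]
}}

```text
time: 14.85
eef_pos: [0.6199, -0.2089, 0.1693]
tool_rot: [0.519, 0.484, -0.481, -0.514]
contact_force: [-4.6, 3.1, 8.6]
gripper_width: 0.267
```

```bash
python3 f.py
```

```text
t 15.05 [ 0.6199 -0.2089  0.1692] [-3.86  2.05  7.48] [8.6 7.2 7.6 6.7 7.3]
```

>>> {"method": "arm_command", "body": {
  "commands": [
    [[0,0,0],[0,0,0],0.2],
    [[0,0,0],[0,0,0],0.2],
    [[0,0,0],[0,0,0],0.5],
    [[0,0,0],[0,0,0],0.5],
    [[0,0,0],[0,0,0],0.5]
  ]
}}

```text
time: 15.6
eef_pos: [0.6202, -0.2093, 0.1668]
tool_rot: [0.519, 0.484, -0.481, -0.514]
contact_force: [0.1, -0.4, -0.8]
gripper_width: 0.456
```

```bash
python3 f.py
```

```text
t 15.8 [ 0.6201 -0.2092  0.1673] [-0.11  0.06  0.08] [-0.8 -0.  -0.1  1.1  0.2]
```

>>> {"method": "arm_command", "body": {
  "commands": [
    [[0,-0.4,0],[0,0,0],0.5],
    [[0,-0.7,0],[0,0,0],0.5],
    [[0,-0.7,0],[0,0,0],0.5],
    [[0,-0.3,0],[0,0,0],0.5],
    [[0,0,0],[0,0,0],0.5]
  ]
}}

```text
time: 16.35
eef_pos: [0.6195, -0.2091, 0.2574]
tool_rot: [0.52, 0.484, -0.481, -0.513]
contact_force: [0.7, 0.8, -0.2]
gripper_width: 0.499
```

Run:
```python
from h import *
from bench import *
s=fav()
for n in ["wrist","scene"]:
  c=camera(n); v=c["image"][:,:,::-1]
  if n=="scene": v=cv2.resize(v[140:260,280:400],None,fx=5,fy=5,interpolation=cv2.INTER_CUBIC)
  cv2.imwrite(f"pics/g_{n}.png",v)
  W=cloud(c); w=W.reshape(-1,3); w=w[(np.hypot(w[:,0]-.6185,w[:,1]+.209)<.010)&(w[:,2]>.18)&(w[:,2]<.215)]
  print(n,len(w),np.median(w[:,2]),np.percentile(w[:,2],[10,90]))
```

```text
t 16.35 tcp [ 0.61954 -0.20905  0.2574 ] F [ 0.73  0.77 -0.18] w 0.499 rot [ 0.52   0.484 -0.481 -0.513]
wrist 534 0.19304717135848332 [0.19230392 0.19386877]
scene 46 0.19499129219548111 [0.19320904 0.19644745]
```

View pics/g_scene.png

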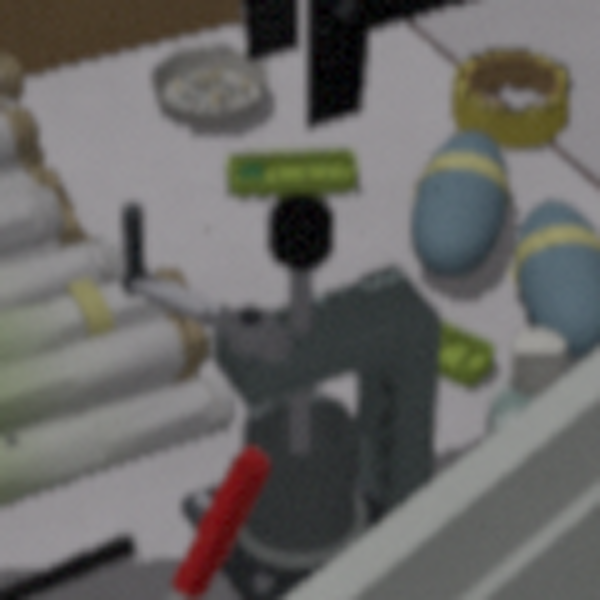

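View pics/g_wrist.png

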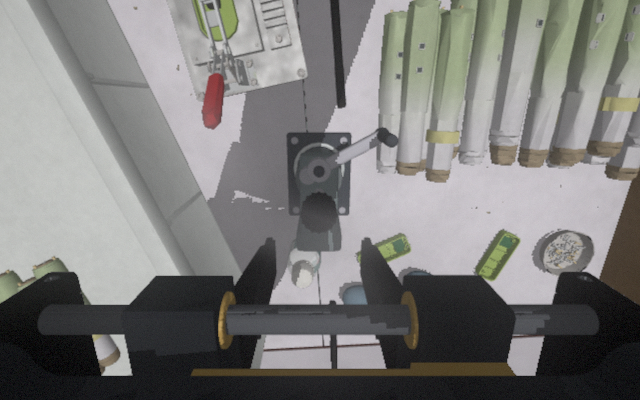

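Run:
```python
from h import *
for f in ["a_scene","a_top","b_wrist"]:
  W=cloud(dict(np.load(f+".npz"))); w=W.reshape(-1,3); 
  for r in (.008,.010):
    q=w[(np.hypot(w[:,0]-.6185,w[:,1]+.209)<r)&(w[:,2]>.232)&(w[:,2]<.265)]
    print(f,len(q),np.median(q[:,2]),np.percentile(q[:,2],[10,90]))
from bench import *
c=camera("scene"); w=cloud(c).reshape(-1,3)
q=w[(np.hypot(w[:,0]-.6185,w[:,1]+.209)<.008)&(w[:,2]>.18)&(w[:,2]<.215)];print(len(q),np.median(q[:,2]))
c=camera("wrist"); w=cloud(c).reshape(-1,3)
z=w[(abs(w[:,2])<.01)]; print("table wrist",np.median(z[:,2]))
q=w[(abs(w[:,0]-.65)<.012)&(abs(w[:,1]+.212)<.012)&(abs(w[:,2]-.13)<.01)];print("bracket",len(q),np.median(q[:,2]))
c=camera("top"); w=cloud(c).reshape(-1,3)
q=w[(np.hypot(w[:,0]-.6185,w[:,1]+.209)<.008)&(w[:,2]>.18)&(w[:,2]<.215)];print("top",len(q),np.median(q[:,2]) if len(q) else 0)
w=cloud(dict(np.load("b_wrist.npz"))).reshape(-1,3)
z=w[(abs(w[:,2])<.01)]; print("b table wrist",np.median(z[:,2]))
```

```text
a_scene 29 0.2475917035241445 [0.24621146 0.24886394]
a_scene 49 0.24739511859176733 [0.24608041 0.2487416 ]
a_top 46 0.24660426377478922 [0.24525616 0.24839181]
a_top 73 0.2467379008212568 [0.24495391 0.24847876]
b_wrist 322 0.24524016567482249 [0.24445286 0.24578382]
b_wrist 502 0.24520918974226405 [0.24444822 0.24584034]
30 0.19547419140306643
table wrist -0.0008197728928309722
bracket 129 0.12892015131087026
top 17 0.19454482225840486
b table wrist -0.0007528580099431803
```

>>> {"method": "arm_command", "body": {
  "commands": [
    [[0.2,0,0.4],[0,1,0],0.4],
    [[0.2,0,0.3],[0,1,0],0.4],
    [[0.2,0,0.2],[0,1,0],0.4],
    [[0.2,0,0.2],[0,1,0],0.4],
    [[0.2,0,0.2],[0,1,0],0.4]
  ]
}}

```text
time: 17.1
eef_pos: [0.5725, -0.1573, 0.2427]
tool_rot: [-0.609, -0.351, 0.356, 0.616]
contact_force: [-0.3, 0.1, -0.1]
gripper_width: 0.399
```

>>> {"method": "arm_command", "body": {
  "commands": [
    [[0.1,0,0.1],[0,1,0],0.4],
    [[0.1,0,0.1],[0,1,0],0.4],
    [[0.1,0,0.1],[0,1,0],0.4],
    [[0.1,0,0.1],[0,1,0],0.4],
    [[0,0,0],[0,1,0],0.4]
  ]
}}

```text
time: 17.6
eef_pos: [0.5654, -0.1315, 0.2341]
tool_rot: [-0.67, -0.2, 0.214, 0.682]
contact_force: [-0.6, -0.7, 0.2]
gripper_width: 0.4
```

Run:
```python
from h import *
from bench import *
goal(observe(),[.5694,-.1509,.21],np.radians(23.5))
```

```text
t 17.6 tcp [ 0.5654 -0.1315  0.2341] shift(40mm) [-0.179  0.595 -0.47 ] turn(5deg) [-0.23  2.11 -0.19] F [-0.58 -0.73  0.21] w 0.4
```

>>> {"method": "arm_command", "body": {
  "commands": [
    [[-0.1,0,-0.2],[-0.1,1,-0.1],0.4],
    [[-0.1,0,-0.2],[-0.1,1,-0.1],0.4],
    [[0,0,0],[0,0,0],0.4],
    [[0,0,0],[0,0,0],0.4],
    [[0,0,0],[0,0,0],0.4]
  ]
}}

```text
time: 18.1
eef_pos: [0.5641, -0.1478, 0.2267]
tool_rot: [-0.689, -0.143, 0.149, 0.695]
contact_force: [-0.3, -0.6, -0.1]
gripper_width: 0.398
```

Run:
```python
from h import *
from bench import *
goal(observe(),[.5694,-.1509,.15],np.radians(23.5))
c=camera("wrist"); w=cloud(c).reshape(-1,3)
p=w[(w[:,2]>.17)&(w[:,2]<.185)&(w[:,0]<.60)&(w[:,1]>-.18)&(w[:,1]<-.12)]; print(len(p),p.mean(0),p.min(0),p.max(0))
cv2.imwrite("pics/i_wrist.png",c["image"][:,:,::-1])
```

```text
t 18.1 tcp [ 0.5641 -0.1478  0.2267] shift(40mm) [ 0.105  1.914 -0.145] turn(5deg) [-0.13  0.07 -0.09] F [-0.32 -0.55 -0.08] w 0.398
161 [ 0.56779911 -0.14896844  0.17567091] [ 0.56333616 -0.15459424  0.17018405] [ 0.57282154 -0.14509206  0.17897485]
```

View pics/i_wrist.png

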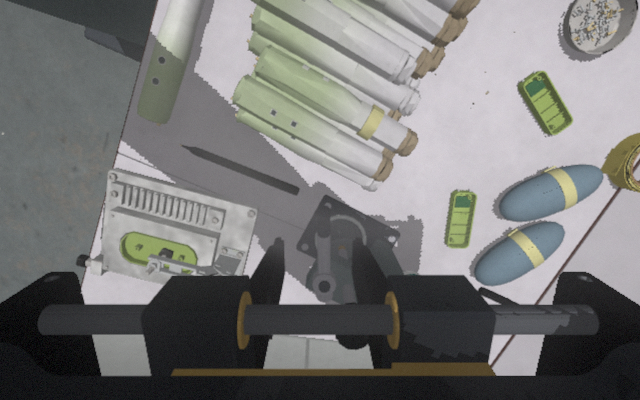

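>>> {"method": "arm_command", "body": {
  "commands": [
    [[0.08,0.4,-0.12],[-0.1,0,-0.1],0.4],
    [[0,0.5,0],[0,0,0],0.4],
    [[0,0.5,0],[0,0,0],0.4],
    [[0,0.3,0],[0,0,0],0.4],
    [[0,0.15,0],[0,0,0],0.4]
  ]
}}

```text
time: 18.65
eef_pos: [0.5708, -0.15, 0.1524]
tool_rot: [-0.691, -0.149, 0.146, 0.692]
contact_force: [-0.4, -0.1, 0.4]
gripper_width: 0.4
```

Run:
```python
from h import *
from bench import *
goal(observe(),[.5694,-.1509,.15],np.radians(23.5));lev(observe())
```

```text
t 18.65 tcp [ 0.5708 -0.15    0.1524] shift(40mm) [-0.042  0.06  -0.006] turn(5deg) [0.01 0.12 0.06] F [-0.44 -0.1   0.38] w 0.4
lever 1.113 r 0.0616 tool ang 1.074 tcp [ 0.5708 -0.15    0.1524] Ftool [-0.44 -0.38  0.09] w 0.4 t 18.65 down [ 0.005  0.001 -1.   ]
post at 0 [ 0.532  -0.2025  0.    ] shift [-1.441  3.804 -0.799]
post at 1.1 [ 0.5699 -0.15    0.    ] shift [-0.038  3.81   0.013]
```

Grip the post, then swing back.

>>> {"method": "arm_command", "body": {
  "commands": [
    [[-0.04,0.03,0],[0,0.1,0],0.05],
    [[0,0,0],[0,0,0],0.05],
    [[0,0,0],[0,0,0],0.05],
    [[0,0,0],[0,0,0],0.05],
    [[-0.14,0,-0.005],[0,-1,0],0.05]
  ],
  "grip_force": 10
}}

```text
time: 19.15
eef_pos: [0.5657, -0.153, 0.1528]
tool_rot: [0.685, 0.178, -0.173, -0.685]
contact_force: [2.4, 0.5, -5.3]
gripper_width: 0.098
```

>>> {"method": "arm_command", "body": {
  "commands": [
    [[-0.14,0,-0.005],[0,-1,0],0.05],
    [[-0.14,0,-0.005],[0,-1,0],0.05],
    [[-0.14,0,-0.005],[0,-1,0],0.05],
    [[-0.14,0,-0.005],[0,-1,0],0.05],
    [[-0.14,0,-0.005],[0,-1,0],0.05]
  ]
}}

```text
time: 19.65
eef_pos: [0.5454, -0.1707, 0.1526]
tool_rot: [0.629, 0.33, -0.321, -0.626]
contact_force: [1.8, 0.0, -3.4]
gripper_width: 0.101
```

Run:
```python
from h import *
from bench import *
lev(observe())
```

```text
lever 0.571 r 0.0606 tool ang 0.538 tcp [ 0.5454 -0.1707  0.1526] Ftool [ 1.    3.46 -1.41] w 0.101 t 19.65 down [ 0.012  0.003 -1.   ]
post at 0 [ 0.532  -0.2025  0.    ] shift [-0.88   3.809 -0.15 ]
post at 1.1 [ 0.5699 -0.15    0.    ] shift [ 0.741  3.825 -0.169]
```

>>> {"method": "arm_command", "body": {
  "commands": [
    [[-0.14,0,0],[0,-0.9,0],0.05],
    [[-0.14,0,0],[0,-0.9,0],0.05],
    [[-0.14,0,0],[0,-0.9,0],0.05],
    [[-0.14,0,0],[0,-0.9,0],0.05],
    [[-0.12,0,0],[0,-0.8,0],0.05]
  ]
}}

```text
time: 20.15
eef_pos: [0.5349, -0.1942, 0.1526]
tool_rot: [0.553, 0.45, -0.438, -0.548]
contact_force: [2.3, 1.0, -1.9]
gripper_width: 0.104
```

Run:
```python
from h import *
from bench import *
lev(observe())
```

```text
lever 0.142 r 0.0603 tool ang 0.138 tcp [ 0.5349 -0.1942  0.1526] Ftool [ 1.43  1.96 -2.06] w 0.104 t 20.15 down [ 0.019  0.006 -1.   ]
post at 0 [ 0.532  -0.2025  0.    ] shift [-0.255  3.812  0.094]
post at 1.1 [ 0.5699 -0.15    0.    ] shift [ 1.23   3.837 -0.555]
```

Now the end of the swing, pushing slightly past to meet the stop.

>>> {"method": "arm_command", "body": {
  "commands": [
    [[-0.12,0,0.01],[0,-0.8,0],0.05],
    [[-0.1,0,0.01],[0,-0.5,0],0.05],
    [[-0.08,0,0],[0,-0.2,0],0.05],
    [[-0.08,0,0],[0,0,0],0.05],
    [[-0.08,0,0],[0,0,0],0.05]
  ]
}}

```text
time: 20.65
eef_pos: [0.5336, -0.2032, 0.1524]
tool_rot: [-0.517, -0.493, 0.467, 0.521]
contact_force: [2.2, 11.8, 0.6]
gripper_width: 0.103
```

Run:
```python
from h import *
from bench import *
lev(observe())
```

```text
lever -0.01 r 0.0603 tool ang 0.002 tcp [ 0.5336 -0.2032  0.1524] Ftool [11.95 -0.21 -1.28] w 0.103 t 20.65 down [ 0.023  0.028 -0.999]
post at 0 [ 0.532  -0.2025  0.    ] shift [-0.098  3.808  0.122]
post at 1.1 [ 0.5699 -0.15    0.    ] shift [ 1.284  3.867 -0.721]
```

>>> {"method": "arm_command", "body": {
  "commands": [
    [[-0.08,0,0],[0,0,0],0.05],
    [[-0.08,0,0],[0,0,0],0.05],
    [[-0.02,0,0],[0,0,0],0.05],
    [[0,0,0],[0,0,0],0.4],
    [[0,0,0],[0,0,0],0.4]
  ]
}}

```text
time: 21.15
eef_pos: [0.5341, -0.2032, 0.1535]
tool_rot: [-0.514, -0.496, 0.464, 0.524]
contact_force: [-0.1, -0.1, -0.4]
gripper_width: 0.218
```

Run:
```python
from h import *
from bench import *
lev(observe())
```

```text
lever -0.009 r 0.0599 tool ang 0.002 tcp [ 0.5341 -0.2032  0.1535] Ftool [-0.16  0.42  0.1 ] w 0.218 t 21.15 down [ 0.024  0.042 -0.999]
post at 0 [ 0.532  -0.2025  0.    ] shift [-0.154  3.834  0.134]
post at 1.1 [ 0.5699 -0.15    0.    ] shift [ 1.228  3.912 -0.71 ]
```

>>> {"method": "arm_command", "body": {
  "commands": [
    [[0,0,0],[0,0,0],0.4],
    [[0,-0.4,0],[0,0,0],0.4],
    [[0,-0.8,0],[0,0,0],0.4],
    [[0,-1,0.2],[0,0,0],0.4],
    [[0,-1,0.4],[0,0,0],0.4]
  ]
}}

```text
time: 21.65
eef_pos: [0.5043, -0.2069, 0.2815]
tool_rot: [-0.511, -0.494, 0.465, 0.528]
contact_force: [0.2, -1.0, 0.3]
gripper_width: 0.403
```

>>> {"method": "arm_command", "body": {
  "commands": [
    [[0,-0.5,0.8],[0,0,0],0.4],
    [[0.6,-0.5,0.8],[0,0,0],0.4],
    [[0.8,0,0.8],[0,0,0],0.4],
    [[0.8,0,0.2],[0,0,0],0.4],
    [[0,0,0],[0,0,0],0.4]
  ]
}}

```text
time: 22.15
eef_pos: [0.4048, -0.114, 0.3437]
tool_rot: [0.521, 0.496, -0.461, -0.519]
contact_force: [0.1, -0.3, 0.8]
gripper_width: 0.398
```

Run:
```python
from h import *
from bench import *
s=fav()
for n,(u0,u1,v0,v1) in {"top":(250,350,120,240),"scene":(280,400,140,260)}.items():
    c=camera(n); cv2.imwrite(f"pics/k_{n}.png",cv2.resize(c["image"][v0:v1,u0:u1,::-1],None,fx=5,fy=5,interpolation=cv2.INTER_CUBIC))
    w=cloud(c).reshape(-1,3)
    q=w[(np.hypot(w[:,0]-.6185,w[:,1]+.209)<.008)&(w[:,2]>.18)&(w[:,2]<.215)];print(n,len(q),np.median(q[:,2]))
    p=w[(w[:,2]>.145)&(w[:,2]<.185)&(w[:,0]<.55)&(w[:,0]>.5)&(abs(w[:,1]+.206)<.012)]
    print("post",p.mean(0),len(p),p.min(0),p.max(0))
```

```text
t 22.15 tcp [ 0.40482 -0.11404  0.34375] F [ 0.11 -0.26  0.84] w 0.398 rot [ 0.521  0.496 -0.461 -0.519]
top 43 0.1948935158583497
post [ 0.53111967 -0.20304222  0.17151795] 20 [ 0.52790043 -0.20657715  0.14526771] [ 0.53546504 -0.19928185  0.1798784 ]
scene 27 0.1951445731892123
post [ 0.53134905 -0.20562024  0.16348145] 69 [ 0.52682076 -0.20963119  0.14510007] [ 0.53690151 -0.20148175  0.18049075]
```

View pics/k_top.png

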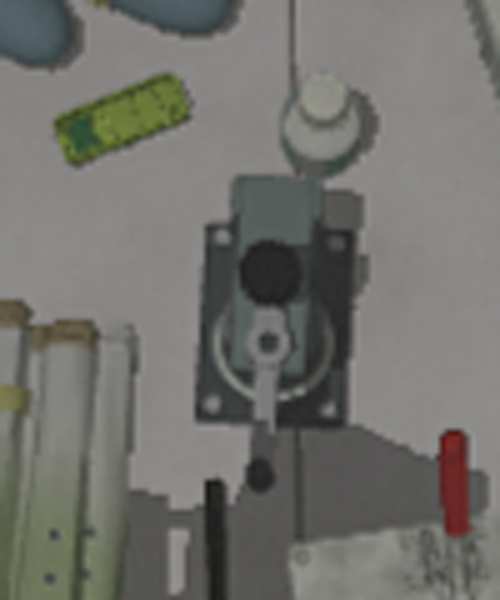

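View pics/k_scene.png

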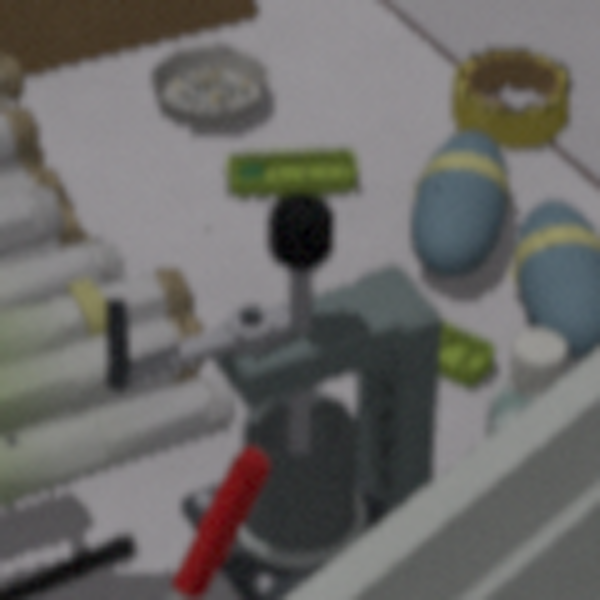

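```bash
python3 -c "
from bench import *
print(sign_off())"
```

```text
the job is handed in; nothing more can be done
None
```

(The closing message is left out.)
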